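# Clear the stand base and set the angle gauge on its stud

## Task

Put the two used corks lying on the teal stand base into the grey waste tub. Then take the blue angle gauge by its top tab, set its foot level on the round head of the steel stud, and rock it on the stud until its swinging black pointer settles on the red flag. Finish while still holding it there, foot lightly on the stud and pointer still on the flag; leave the glassware, bottle and funnel standing around where they are.

Things in the scene. Friction and masses are not known exactly. Their poses are not given: they have to be found in the camera images.
- base: Teal painted stand base, fixed, 130 (x) x 200 (y) x 15 mm high plate lying on the bench; origin at the centre of its underside. The stud stands at its centre, one cork to each side of the stud along its y.
- tub: Grey open waste tub, fixed, 160 x 160 mm, 85 mm high, walls and floor 5 mm; origin at the centre of its underside, on the bench.
- stud_top (a point): Topmost point of the fixed steel stud on the base, 55 mm above the bench. The stud's head is a ball of 16 mm radius (its centre 16 mm under this point) on a 26 mm thick shank with a 40 mm collar at the foot; the whole stud is 40 mm high above the base plate.
- cork1_mid (a point): Middle of the first loose used cork stopper: upright, 27 mm across at the foot, 31 mm at the top, 32 mm high, 15 g, standing on the base plate on the +y side of the stud (this point is 31 mm above the bench at the start).
- cork2_mid (a point): Middle of the second cork, the same as the first, on the -y side of the stud.
- gauge: Loose pendulum angle gauge, 0.24 to 0.4 kg, standing on the bench at the start. Origin: centre of the foot's flat underside; z up, y along the foot, x square to its two like dial faces. Foot bar 32 (x) x 120 (y) x 12 mm high; blue-rimmed closed round housing, 128 mm across, 24 thick, centre at z 88 mm; above it a grip tab 16 (x) x 30 (y) mm, z 152 to 197 mm, to be pinched across its 16 mm.
- gauge_grip (a point): Point in the middle of the grip tab, 178 mm above the foot's underside; axes as the gauge's.
- pointer (a joint): Angle of the black pendulum pointer in the gauge, about the gauge's x axis (right-handed): 0 when the pointer points at the foot, positive when its tip has swung towards the gauge's +y. It hangs freely from the dial's centre, swings at about 2.7 Hz and takes 2 to 3 s to come to rest, always plumb.
- pointer_tip (a point): Tip of the pointer, 50 mm from the dial's centre; its z axis runs along the pointer.
- mark (a joint): Angle of the red flag on the dial's rim, measured as the pointer's angle; different each time (0.22 to 0.45) and stiff: it stays put. To bring the pointer to it the gauge is tilted about its own x axis by minus this angle (its +y end goes down).
- mark_flag (a point): Middle of the red flag, 54.5 mm from the dial's centre; its z axis runs along the radius. The flag is 9 mm wide.
- beaker_a: Bystander: empty glass beaker, 72 mm across, 95 mm high; origin under its centre.
- beaker_b: Bystander: empty glass beaker, the same.
- bottle: Bystander: white reagent bottle, 74 mm across, 165 mm high; origin under its centre.
- funnel: Bystander: white funnel standing mouth down, 72 mm across, 75 mm high; origin under its centre.
- dish: Bystander: flat round glass dish, 90 mm across, 16 mm high; origin under its centre.

How it is judged (in metres and radians):
On the way, in this order (a step that is already met when the one before it is completed fails the run):
1. both corks lie in the waste tub (horizontal distance between each of cork1_mid, cork2_mid and tub below 0.086 m and height (world z) of each of cork1_mid, cork2_mid below 0.08 m), for 0.2 s.
2. the gauge's foot rests on the stud's head, held in the fingers and level within about 8 degrees (contact force between gauge and stud above 0.3 N and contact force between the fingers and gauge above 1 N and angle between gauge's own z axis and vertical below 0.14 rad), for 0.2 s.
At the end, for the whole second after the job is handed in: Both corks in the tub; the gauge, gripped, still and clear of the base plate, has its foot's underside on the stud's head (0.2 to 30 N); the pointer is within 0.09 rad of the flag's middle and slower than 0.4 rad/s (all of step 1 and contact force between gauge and stud between 0.2 and 30 N and contact force between the fingers and gauge above 1 N and contact force between gauge and base below 0.2 N and z of stud_top in the frame of gauge between -0.009 and 0.006 m and angle between the z axis of pointer_tip and the z axis of mark_flag, either way round below 0.09 rad and velocity of joint pointer between -0.4 and 0.4 rad/s and linear speed of gauge below 0.02 m/s and angular speed of gauge below 0.1 rad/s); the arm keeps its last pose, push and grip.
It fails at once if the gauge is rammed onto the stud (over 45 N) (contact force between gauge and stud above 45 N).
It fails at once if a bystander (beaker, bottle, funnel, dish) is shifted by more than 25 mm (distance of any of beaker_a, beaker_b, bottle, funnel, dish from where it was at the start of the episode above 0.025 m).
It also fails if it takes over 72 s, if anything falls off the work surface, if the arm or the gripper's body presses on something with over 40 N, if the wrist force passes 120 N, or if a joint passes its speed limit or range.

## Robot

A 6-joint arm with a two-finger parallel gripper is mounted at the origin on the work surface. World frame = base frame: x ahead of the robot, y to its left, z up, the work surface at z = 0. Lengths are in m, angles in degrees, forces in N, time in s.
With the tool pointing down it reaches from about 0.375 to 0.9 m from the base axis. Payload 3.1 kg.
Tool frame: the origin (TCP) lies midway between the tips of the shut fingers; the grasp point (between the pads) lies 19 mm behind it; z points along the fingers, y is the direction in which the jaws open and shut (so a half turn about z gives the same grasp; the last joint's range is limited). The gripper opens to 87 mm and grips with 3 to 60 N. Pads are 19 mm wide; open, the fingers measure 117 mm over their backs; the gripper's body (75 mm by 190 mm) begins 51 mm behind the grasp point.
Start: joints at [-79.326, 30.224, 82.088, -0, 67.689, -10.227], TCP at [0.223, -0.584, 0.223] pointing down, gripper open.
Joint ranges: [-176.69, 176.69], [-43.24, 126.21], [12.49, 139.97], [-82, 262], [0, 151.66], [-163.58, 163.58]. Speed limits (degrees/s): [159.86, 159.86, 180, 180, 180, 180].

## Interface

Orientations are given as a 3x3 rotation matrix whose columns are the frame's x, y, z axes.
In Python, from rig import status, vision, bot, models gives the robot as it stands.
- The arm moves only by the tool send_rows, never from a script. Its argument "moves" is a list of rows, each a list of 7 numbers: the shift along the tool's x, y, z in units of 25 mm (1.0 is 25 mm), then the turn, a rotation vector about the tool's x, y, z in units of 10 degrees (1.0 is 10 degrees), then the closure, from -1 (fully open) to 1 (shut), so that 0 is half open. In form: [[dx, dy, dz, rx, ry, rz, hand], ...]. A call has 1 to 12 rows; each row shifts and turns the commanded pose from where the row before left it, along the tool's axes as they then stand; what a row does not reach is not made up. A row lasts 1/8 s, in which the tool goes at most 62.5 mm and 10.7 degrees, less where a joint would pass 70% of its speed; a pose out of reach is approached as far as the arm can. A call is refused whole if a number of a shift passes 1 or a number of a turn 1, either way. A call with a gripper value outside its range is refused whole. The fingers move at their own pace and stop on an object; the grip force is fixed at half the most. Time passes only in rows, so rows that do not move let the fingers close. It gives the time, the measured TCP pose, the force and the opening at its end, in the units of the state.
- status.read_state(): the state, without advancing time (a new reading comes with each control period).
- vision.capture(name): name is "side" or "top" or "wrist"; returns a dict with "img" (420x560x3 uint8, red, green, blue), "depth" (420x560 float32, m along the optical axis (not along the pixel's ray), 0 where there is no reading), "fx", "fy", "cx", "cy" (pixels), "pose" (4x4, takes a point from camera to world coordinates); the wrist camera has in their place "hand_eye" (4x4, takes a point from camera to tool coordinates, whose origin is the TCP and whose axes are the flange's). Camera axes: x right, y up, looking along -z (the intrinsics and any distortion apply to the point x, -y, -z); pixel columns grow to the right and rows downward; lengths in m; the calibration is good to about 2 mm. The wrist camera is an equidistant fisheye: a pixel r from the principal point sees the ray r / f radians off the axis. A picture is of the moment at which its call begins: read the wrist's pose just before it.
- bot.hand_in(): hands the job in, once; it reports no verdict.
Trained networks look in the newest picture that a camera, given by its name, has taken for a name from the list of things; names that differ only in an ending like _2 or _b are one class to them, and where a whole thing is asked for, a point or a joint stands for the part that bears it (a point fixed in the world has none). Each returns a list of dicts, best first, with "confidence" (0 to 1); they miss things now and then, are a little off and sometimes report something else, mostly with a low value. They report only what shows in the picture. A call takes as long as a camera call.
- models.masks_of(camera, name): "mask" (420x560 bool, what is visible of it) and "extent" ([left, top, right, bottom] in pixels, round what is visible of it).
- models.landmark_of(camera, name): "point" ([column, row] in pixels: a listed point, or the origin of a listed thing).
The state is a dict: "time_s": time; "joint_positions": joint angles; "qvel": joint speeds; "tau": joint torques, N m; "position": TCP position; "tcp_rot": TCP orientation; "force": force on the tool from outside, world axes, zero at the start; "moment": the same for the moment, N m; "opening": opening from 0.0 (shut) to 1.0 (fully open).
Only numpy, scipy, OpenCV 4.12 (cv2) and the standard library are available. Lean on these libraries where they do the work, as an engineer would, in place of code of your own. Each camera call takes 0.05 s, during which the arm holds its last target.

## Working session

There is one attempt and no reset: what is moved stays moved. The work goes in short steps, Python scripts to look and compute and a tool call to move; the robot and the scene stay as the last step left them, time stands still between calls to the robot, and variables do not carry over. Pictures are saved under pics/ and viewed, and the job is handed in when it is done.

Besides the shell and the picture viewer there is one more tool, called after "Request:" as a command line: name --pt "numbers of a row" for each row, then --argument value for the rest. send_rows: Moves the arm, as the interface text tells. Its arguments: {"type":"object","properties":{"moves":{"type":"array"}},"required":["moves"]}

```bash
ls; mkdir -p pics; python3 - <<'E'
from rig import status, vision, bot, models
import cv2,numpy as np
s=status.read_state()
for k,v in s.items(): print(k,np.round(v,3).tolist())
for n in ["side","top","wrist"]:
    c=vision.capture(n); cv2.imwrite(f"pics/{n}0.png",c["img"][:,:,::-1]); print(n,[c[k] for k in("fx","fy","cx","cy")],c.get("pose",c.get("hand_eye")),c.keys())
    for t in ["base","tub","stud_top","cork1_mid","cork2_mid","gauge","gauge_grip","pointer_tip","mark_flag","beaker_a","bottle","funnel","dish"]:
        print(t,[(round(d["confidence"],2),np.round(d["point"]).tolist()) for d in models.landmark_of(n,t)])
E
```

```text
pics
time_s 0.0
joint_positions [-79.325, 30.278, 82.155, -0.001, 67.69, -10.226]
qvel [0.106, 0.125, -0.076, 0.095, -0.055, 0.054]
tau [0.0, -44.004, -17.659, 0.063, 0.058, -0.0]
position [0.223, -0.583, 0.222]
tcp_rot [[0.934, 0.357, -0.0], [0.357, -0.934, 0.002], [0.0, -0.002, -1.0]]
force [0.522, -0.377, 0.493]
moment [0.044, -0.018, 0.036]
opening 0.998
side [496.1476597054401, 496.1476597054401, 285.78918993527566, 212.33907591957524] [[ 0.99717415  0.05450809 -0.05169711  0.53080189]
 [-0.07502742  0.75759354 -0.64840027 -0.76690954]
 [ 0.00382234  0.65044669  0.75954229  1.11048998]
 [ 0.          0.          0.          1.        ]] dict_keys(['img', 'depth', 'fx', 'fy', 'cx', 'cy', 'pose'])
base [(0.66, [258.0, 259.0])]
tub [(0.62, [247.0, 190.0]), (0.51, [260.0, 332.0])]
stud_top [(0.75, [256.0, 248.0])]
cork1_mid [(0.65, [249.0, 233.0]), (0.62, [264.0, 366.0])]
cork2_mid [(0.58, [259.0, 274.0])]
gauge [(0.81, [261.0, 369.0])]
gauge_grip [(0.89, [257.0, 331.0]), (0.54, [257.0, 251.0])]
pointer_tip [(0.58, [319.0, 211.0]), (0.36, [263.0, 357.0])]
mark_flag [(0.44, [346.0, 3
[... 851 characters left out ...]
flag []
beaker_a [(0.73, [189.0, 168.0]), (0.68, [405.0, 169.0])]
bottle []
funnel [(0.62, [232.0, 169.0])]
dish [(0.84, [357.0, 160.0])]
wrist [325.19226210127806, 325.19226210127806, 276.51397742720104, 213.8321191064998] [[ 9.07369306e-04  9.54678829e-01  2.97636539e-01  8.11901566e-02]
 [ 9.99999569e-01 -9.24691400e-04 -8.26028031e-05  1.19887806e-03]
 [ 1.96362801e-04  2.97636486e-01 -9.54679257e-01 -1.61142106e-01]
 [ 0.00000000e+00  0.00000000e+00  0.00000000e+00  1.00000000e+00]] dict_keys(['img', 'depth', 'fx', 'fy', 'cx', 'cy', 'hand_eye'])
base []
tub []
stud_top []
cork1_mid []
cork2_mid []
gauge []
gauge_grip []
pointer_tip []
mark_flag []
beaker_a []
bottle []
funnel []
dish []
```

View pics/side0.png

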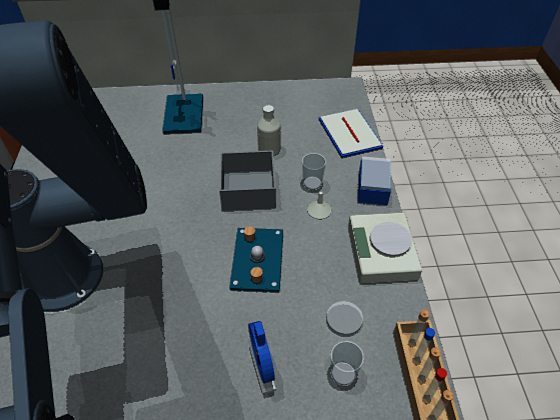

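View pics/top0.png

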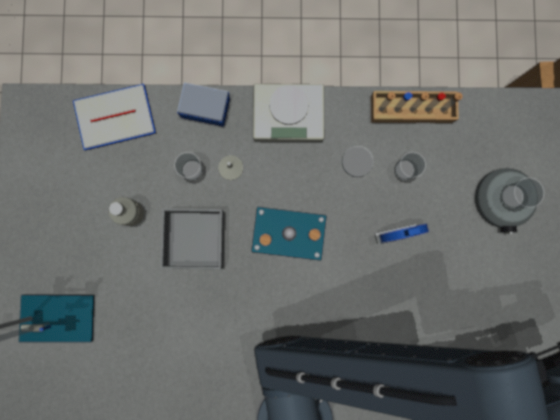

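View pics/wrist0.png

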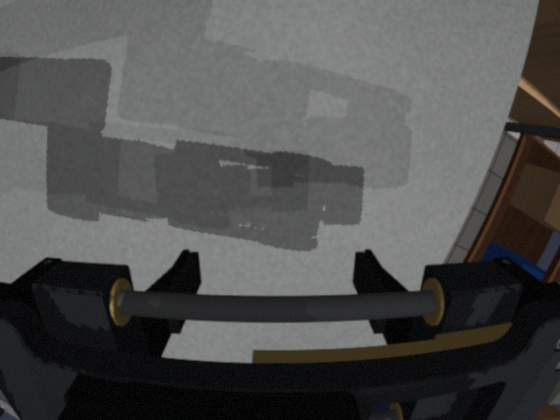

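```bash
cat > h.py <<'E'
from rig import status, vision, bot, models
import cv2,numpy as np
np.set_printoptions(precision=4,suppress=True)
def cloud(c):
    H,W=c["depth"].shape; u,v=np.meshgrid(np.arange(W),np.arange(H)); d=c["depth"]
    if "hand_eye" in c:
        a=(u-c["cx"])/c["fx"]; b=(v-c["cy"])/c["fy"]; r=np.hypot(a,b)+1e-9
        t=np.tan(r); P=np.stack([a/r*t*d,-b/r*t*d,-d],-1)
        s=status.read_state(); T=np.eye(4); T[:3,:3]=s["tcp_rot"]; T[:3,3]=s["position"]; M=T@c["hand_eye"]
    else:
        P=np.stack([(u-c["cx"])/c["fx"]*d,-(v-c["cy"])/c["fy"]*d,-d],-1); M=c["pose"]
    return P@M[:3,:3].T+M[:3,3]
def atz(c,px,z):
    M=c["pose"]; r=M[:3,:3]@np.array([(px[0]-c["cx"])/c["fx"],-(px[1]-c["cy"])/c["fy"],-1]); o=M[:3,3]
    return o+r*(z-o[2])/r[2]
def rect(p):
    (cx,cy),(w,h),a=cv2.minAreaRect((p[:,:2]*1000).astype(np.float32)); return np.round([cx,cy,w,h,a],1)
E
python3 - <<'E'
from h import *
for n in ["top","side"]:
    c=vision.capture(n); W=cloud(c)
    for t in ["base","tub","cork1_mid","gauge","beaker_a","bottle","funnel","dish"]:
        for d in models.masks_of(n,t):
            m=d["mask"]&(c["depth"]>0); p=W[m]
            if len(p)<10: continue
            zt=np.percentile(p[:,2],95)
            print(n,t,round(d["confidence"],2),np.array(d["extent"]),len(p),"z",np.percentile(p[:,2],[5,50,95]),"rect",rect(p),"top",rect(p[p[:,2]>zt-.006]))
    for t,z in [("base",.0),("stud_top",.055),("cork1_mid",.031),("cork2_mid",.031),("gauge",0),("gauge_grip",.178),("tub",0)]:
        print(n,t,[(round(d["confidence"],2),atz(c,d["point"],z)) for d in models.landmark_of(n,t)])
E
```

```text
top base 0.57 [250.8 209.2 326.  261.2] 2880 z [0.0083 0.0139 0.0201] rect [521.3  17.2 200.8 133.4  82.7] top [520.6  17.3 199.4 128.6  83.4]
top tub 0.79 [161.5 210.2 225.9 271.9] 3726 z [-0.0014  0.0056  0.0844] rect [500.6 291.4 180.4 165.2  89.3] top [502.8 281.8 160.9 160.   89.3]
top cork1_mid 0.4 [171.9 151.4 201.8 181.6] 579 z [-0.0005  0.0372  0.0949] rect [700.5 295.   70.9  67.6  27.6] top [700.5 294.8  70.8  67.6  28.5]
top gauge 0.83 [373.2 222.8 431.6 246. ] 569 z [0.0085 0.1376 0.197 ] rect [ 520.3 -286.3   32.6  125.4   13.8] top [ 520.  -288.3   15.5   29.    11.8]
top gauge 0.16 [282.8 225.6 296.2 239.8] 138 z [0.0169 0.0471 0.0558] rect [521.   17.   33.8  36.3  44.9] top [522.   18.   25.7  22.4  63.6]
top beaker_a 0.95 [174.7 150.1 203.2 178. ] 560 z [-0.0005  0.033   0.094 ] rect [702.2 292.9  69.6  66.   65.3] top [702.2 292.9  69.6  66.   65.3]
top beaker_a 0.86 [396.8 150.  424.9 181.7] 689 z [0.     0.044  0.0951] rect [ 713.2 -330.8   69.4  104.8   25.5] top [ 705.4 -315.6   68.7   71.1   22.6]
top bottle 0.61 [110.8 199.6 144.5 229.2] 835 z [0.0136 0.1109
[... 2450 characters left out ...]
705.5 200.2 106.7  68.1  83.1] top [703.2 181.2  13.4   9.3  81.6]
side dish 0.79 [326.9 303.8 363.1 335. ] 1000 z [0.0085 0.0153 0.0192] rect [ 723.6 -181.1   89.8   87.3   60.4] top [ 723.7 -181.3   90.5   86.6   63.8]
side base [(0.77, array([0.5145, 0.0145, 0.    ]))]
side stud_top [(0.52, array([0.5161, 0.0103, 0.055 ]))]
side cork1_mid [(0.64, array([ 0.5164, -0.2119,  0.031 ])), (0.6, array([0.498 , 0.0756, 0.031 ]))]
side cork2_mid [(0.68, array([ 0.5158, -0.0071,  0.031 ])), (0.65, array([ 0.5126, -0.0498,  0.031 ]))]
side gauge [(0.59, array([ 0.5155, -0.2903,  0.    ]))]
side gauge_grip [(0.94, array([ 0.5159, -0.2871,  0.178 ]))]
side tub [(0.66, array([0.4867, 0.2838, 0.    ]))]
```

```bash
cat >> h.py <<'E'
from scipy.spatial.transform import Rotation as Rn, Slerp
def Rdown(yaw): # tool down, tool y at world angle yaw deg
    a=np.radians(yaw); y=np.array([np.cos(a),np.sin(a),0]); z=np.array([0,0,-1.]); return np.stack([np.cross(y,z),y,z],1)
def plan(wps,hand,p=None,R=None,vmax=.9,rmax=.95):
    s=status.read_state()
    if p is None: p=np.array(s["position"])
    if R is None: R=np.array(s["tcp_rot"])
    rows=[]
    for P,Rt in wps:
        P=np.array(P); dv=(Rn.from_matrix(Rt)*Rn.from_matrix(R).inv()).as_rotvec()
        n=max(1,int(np.ceil(max(np.linalg.norm(P-p)/.025/vmax,np.degrees(np.linalg.norm(dv))/10/rmax))))
        p0,R0=p.copy(),R.copy()
        for i in range(1,n+1):
            Pi=p0+(P-p0)*i/n; Ri=(Rn.from_rotvec(dv*i/n)*Rn.from_matrix(R0)).as_matrix()
            d=np.round(R.T@(Pi-p)/.025,2); r=np.round(np.degrees(Rn.from_matrix(R.T@Ri).as_rotvec())/10,2)
            rows.append([float(x)+0 for x in list(d)+list(r)]+[hand])
            p=p+R@d*.025; R=R@Rn.from_rotvec(np.radians(r*10)).as_matrix()
    for i in range(0,len(rows),12): print(str(rows[i:i+12]).replace("0.0,","0,"))
    print("end",p,R.tolist()); return p,R
E
python3 - <<'E'
from h import *
for n in ["top","side"]:
    c=vision.capture(n); W=cloud(c); z=W[...,2]
    for nm,x,y in[("c1",.4995,.083),("st",.519,.016),("c2",.515,-.052)]:
        q=W[(np.hypot(W[...,0]-x,W[...,1]-y)<.03)&(z>.040)&(c["depth"]>0)]
        print(n,nm,len(q),rect(q),q.mean(0),q[:,2].max())
plan([([.5,.05,.24],Rdown(6.8))],-1)
E
```

```text
top c1 93 [502.4  83.3  27.3  27.3  45.5] [0.5024 0.0835 0.0465] 0.054481072305766265
top st 95 [520.1  17.4  28.4  28.6  64. ] [0.5204 0.0174 0.0495] 0.06030757043646395
top c2 90 [516.7 -51.7  27.2  28.2  44.3] [ 0.5167 -0.0522  0.047 ] 0.05552147075997782
side c1 87 [497.5  82.5  27.7  30.2  19.8] [0.4977 0.0817 0.046 ] 0.0511524382639581
side st 100 [515.8  13.7  26.3  29.2  87.8] [0.5156 0.0114 0.0487] 0.05812343562040745
side c2 105 [511.7 -54.   27.7  30.6  34.7] [ 0.5114 -0.0543  0.0461] 0.05206103753804281
[[0.63, -0.64, -0.02, 0, 0, -0.24, -1], [0.65, -0.61, -0.03, 0, 0, -0.25, -1], [0.67, -0.58, -0.02, 0, 0, -0.24, -1], [0.71, -0.55, -0.02, 0, 0, -0.25, -1], [0.72, -0.52, -0.02, 0, 0, -0.24, -1], [0.75, -0.49, -0.03, 0, 0, -0.25, -1], [0.76, -0.46, -0.02, 0, 0, -0.24, -1], [0.79, -0.42, -0.02, 0, 0, -0.25, -1], [0.8, -0.39, -0.02, 0, 0, -0.24, -1], [0.82, -0.36, -0.03, 0, 0, -0.25, -1], [0.83, -0.32, -0.02, 0, 0, -0.24, -1], [0.85, -0.28, -0.02, 0, 0, -0.25, -1]]
[[0.86, -0.25, -0.02, 0, 0, -0.24, -1], [0.86, -0.21, -0.03, 0, 0, -0.25, -1], [0.88, -0.17, -0.02, 0, 0, -0.24
[... 151 characters left out ...]
0.24, -1], [0.89, 0.02, -0.02, 0, 0, -0.25, -1], [0.9, 0.05, -0.02, 0, 0, -0.24, -1], [0.88, 0.09, -0.03, 0, 0, -0.25, -1], [0.89, 0.13, -0.02, 0, 0, -0.24, -1], [0.87, 0.17, -0.02, 0, 0, -0.25, -1]]
[[0.87, 0.21, -0.02, 0, 0, -0.24, -1], [0.86, 0.24, -0.03, 0, 0, -0.25, -1], [0.85, 0.28, -0.02, 0, 0, -0.24, -1], [0.83, 0.31, -0.02, 0, 0, -0.25, -1], [0.82, 0.35, -0.02, 0, 0, -0.24, -1], [0.81, 0.39, -0.03, 0, 0, -0.25, -1], [0.79, 0.42, -0.02, 0, 0, -0.24, -1]]
end [0.5001 0.0501 0.24  ] [[-0.11842781839071466, 0.9929626631932394, -3.654322349486155e-05], [0.9929626638555702, 0.11842781847534131, 1.5305165290239237e-07], [4.4797088153800205e-06, -3.626793097394714e-05, -0.9999999993322848]]
```

Request:
send_rows --pt "0.63 -0.64 -0.02 0 0 -0.24 -1" --pt "0.65 -0.61 -0.03 0 0 -0.25 -1" --pt "0.67 -0.58 -0.02 0 0 -0.24 -1" --pt "0.71 -0.55 -0.02 0 0 -0.25 -1" --pt "0.72 -0.52 -0.02 0 0 -0.24 -1" --pt "0.75 -0.49 -0.03 0 0 -0.25 -1" --pt "0.76 -0.46 -0.02 0 0 -0.24 -1" --pt "0.79 -0.42 -0.02 0 0 -0.25 -1" --pt "0.8 -0.39 -0.02 0 0 -0.24 -1" --pt "0.82 -0.36 -0.03 0 0 -0.25 -1" --pt "0.83 -0.32 -0.02 0 0 -0.24 -1" --pt "0.85 -0.28 -0.02 0 0 -0.25 -1"

```text
time_s: 5.3
position: [0.3308, -0.3372, 0.2294]
tcp_rot: [[0.637, 0.771, 0.0], [0.771, -0.637, -0.0], [-0.0, 0.0, -1.0]]
force: [0.6, -0.3, 0.1]
opening: 0.999
```

Request:
send_rows --pt "0.86 -0.25 -0.02 0 0 -0.24 -1" --pt "0.86 -0.21 -0.03 0 0 -0.25 -1" --pt "0.88 -0.17 -0.02 0 0 -0.24 -1" --pt "0.88 -0.14 -0.02 0 0 -0.25 -1" --pt "0.89 -0.1 -0.02 0 0 -0.24 -1" --pt "0.89 -0.06 -0.03 0 0 -0.25 -1" --pt "0.89 -0.02 -0.02 0 0 -0.24 -1" --pt "0.89 0.02 -0.02 0 0 -0.25 -1" --pt "0.9 0.05 -0.02 0 0 -0.24 -1" --pt "0.88 0.09 -0.03 0 0 -0.25 -1" --pt "0.89 0.13 -0.02 0 0 -0.24 -1" --pt "0.87 0.17 -0.02 0 0 -0.25 -1"

```text
time_s: 6.8
position: [0.4376, -0.0918, 0.2361]
tcp_rot: [[0.176, 0.984, 0.0], [0.984, -0.176, -0.0], [-0.0, 0.0, -1.0]]
force: [-0.3, -0.2, 0.7]
opening: 1.002
```

Request:
send_rows --pt "0.87 0.21 -0.02 0 0 -0.24 -1" --pt "0.86 0.24 -0.03 0 0 -0.25 -1" --pt "0.85 0.28 -0.02 0 0 -0.24 -1" --pt "0.83 0.31 -0.02 0 0 -0.25 -1" --pt "0.82 0.35 -0.02 0 0 -0.24 -1" --pt "0.81 0.39 -0.03 0 0 -0.25 -1" --pt "0.79 0.42 -0.02 0 0 -0.24 -1"

```text
time_s: 7.68
position: [0.5, 0.0515, 0.2401]
tcp_rot: [[-0.121, 0.993, 0.0], [0.993, 0.121, -0.0], [-0.0, 0.0, -1.0]]
force: [0.5, 0.2, 0.6]
opening: 0.998
```

```bash
python3 - <<'E'
from h import *
s=status.read_state(); print(s["time_s"],s["position"],s["joint_positions"])
c=vision.capture("wrist"); W=cloud(c); z=W[...,2]; cv2.imwrite("pics/w1.png",c["img"][:,:,::-1])
for nm,x,y in[("c1",.5,.083),("st",.518,.016),("c2",.514,-.052)]:
    q=W[(np.hypot(W[...,0]-x,W[...,1]-y)<.03)&(z>.040)&(z<.06)&(c["depth"]>0)]
    print(nm,len(q),rect(q) if len(q) else 0)
for t in ["cork1_mid","stud_top"]:
    print(t,[(round(d["confidence"],2),np.round(d["point"]),W[int(d["point"][1]),int(d["point"][0])]) for d in models.landmark_of("wrist",t)])
E
```

```text
7.675 [0.5    0.0515 0.2401] [ -6.8806  19.5049  98.161   -0.0012  62.3312 -13.85  ]
c1 614 [499.3  85.   29.8  30.2   7.4]
st 544 [517.5  19.3  30.3  29.5  48.9]
c2 450 [514.1 -50.5  29.   29.7  50.6]
cork1_mid [(0.63, array([275., 156.]), array([0.4948, 0.0897, 0.0462]))]
stud_top [(0.96, array([287., 222.]), array([0.5172, 0.0195, 0.0539]))]
```

View pics/w1.png

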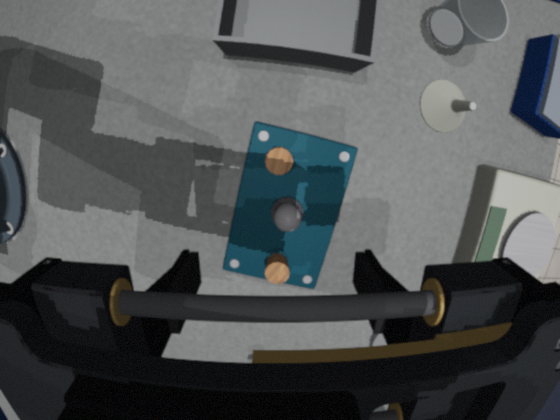

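```bash
python3 - <<'E'
from h import *
p,R=plan([([.4995,.084,.08],Rdown(6.8)),([.4995,.084,.023],Rdown(6.8))],-1)
print();p,R=plan([([.4995,.084,.13],Rdown(6.8)),([.485,.25,.17],Rdown(6.8)),([.485,.26,.105],Rdown(6.8))],1,p,R)
E
```

```text
[[0.16, 0.02, 0.8, 0, 0, 0, -1], [0.17, 0.02, 0.8, 0, 0, 0, -1], [0.16, 0.01, 0.8, 0, 0, 0.01, -1], [0.16, 0.02, 0.8, 0, 0, 0, -1], [0.17, 0.02, 0.8, 0, 0, 0, -1], [0.16, 0.01, 0.8, 0, 0, 0, -1], [0.16, 0.02, 0.8, 0, 0, 0, -1], [0.17, 0.02, 0.8, 0, 0, 0.01, -1], [0, 0, 0.76, 0, 0, 0, -1], [0, 0, 0.76, 0, 0, 0, -1], [0, 0, 0.76, 0, 0, 0, -1]]
end [0.4995 0.0841 0.023 ] [[-0.11770698822639314, 0.9930483697986068, -1.2767192545522263e-05], [0.9930483386489865, 0.11770698129031545, -0.00025231331564471343], [-0.0002490565390854, -4.237747982041184e-05, -0.9999999680874943]]

[[0, 0, -0.86, 0, 0, 0, 1], [0, 0, -0.85, 0, 0, 0, 1], [0, 0, -0.86, 0, 0, 0, 1], [0, 0, -0.85, 0, 0, 0, 1], [0, 0, -0.86, 0, 0, 0, 1], [0.83, 0.03, -0.2, 0, 0, 0, 1], [0.83, 0.02, -0.2, 0, 0, 0, 1], [0.84, 0.03, -0.2, 0, 0, 0, 1], [0.83, 0.02, -0.2, 0, 0, 0, 1], [0.83, 0.03, -0.2, 0, 0, 0, 1], [0.83, 0.02, -0.2, 0, 0, 0, 1], [0.83, 0.03, -0.2, 0, 0, 0, 1]]
[[0.84, 0.03, -0.2, 0, 0, 0, 1], [0.13, 0.01, 0.87, 0, 0, 0, 1], [0.13, 0.02, 0.86, 0, 0, 0, 1], [0.13, 0.01, 0.87, 0, 0, 0, 1]]
end [0.485  0.2599 0.105 ] [[-0.11770698822639314, 0.9930483697986068, -1.2767192545522263e-05], [0.9930483386489865, 0.11770698129031545, -0.00025231331564471343], [-0.0002490565390854, -4.237747982041184e-05, -0.9999999680874943]]
```

Request:
send_rows --pt "0.16 0.02 0.8 0 0 0 -1" --pt "0.17 0.02 0.8 0 0 0 -1" --pt "0.16 0.01 0.8 0 0 0.01 -1" --pt "0.16 0.02 0.8 0 0 0 -1" --pt "0.17 0.02 0.8 0 0 0 -1" --pt "0.16 0.01 0.8 0 0 0 -1" --pt "0.16 0.02 0.8 0 0 0 -1" --pt "0.17 0.02 0.8 0 0 0.01 -1" --pt "0 0 0.76 0 0 0 -1" --pt "0 0 0.76 0 0 0 -1" --pt "0 0 0.76 0 0 0 -1"

```text
time_s: 9.2
position: [0.4996, 0.0824, 0.0226]
tcp_rot: [[-0.115, 0.993, 0.0], [0.993, 0.115, -0.0], [-0.0, 0.0, -1.0]]
force: [0.3, 0.2, 0.5]
opening: 0.995
```

Request:
send_rows --pt "0 0 0 0 0 0 0.2" --pt "0 0 0 0 0 0 0.5" --pt "0 0 0 0 0 0 1" --pt "0 0 0 0 0 0 1" --pt "0 0 0 0 0 0 1" --pt "0 0 0 0 0 0 1"

```text
time_s: 9.95
position: [0.4999, 0.083, 0.0232]
tcp_rot: [[-0.115, 0.993, 0.0], [0.993, 0.115, -0.0], [-0.0, 0.0, -1.0]]
force: [-0.2, -0.1, -0.5]
opening: 0.399
```

```bash
python3 - <<'E'
from h import *
s=status.read_state(); print(s["time_s"],s["position"],s["opening"],s["force"])
c=vision.capture("wrist"); cv2.imwrite("pics/w2.png",c["img"][:,:,::-1])
E
```

```text
9.95 [0.4999 0.083  0.0232] 0.399110502779501 [-0.1663 -0.0665 -0.4608]
```

View pics/w2.png

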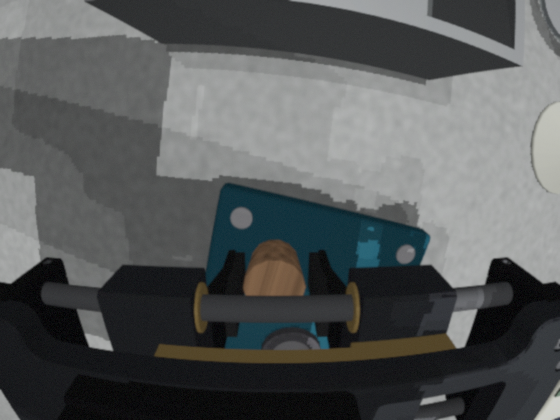

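```bash
python3 - <<'E'
from h import *
R=Rdown(6.8)
p,R=plan([([.4995,.084,.15],R),([.475,.26,.15],R),([.475,.28,.09],R)],1)
E
```

```text
[[0.01, 0, -0.85, 0, 0, 0, 1], [0, 0, -0.84, 0, 0, -0.01, 1], [0.01, 0, -0.85, 0, 0, 0, 1], [0.01, 0, -0.84, 0, 0, 0, 1], [0, 0, -0.85, 0, 0, -0.01, 1], [0.01, -0.01, -0.84, 0, 0, 0, 1], [0.89, -0.02, 0, 0, 0, 0, 1], [0.89, -0.01, 0, 0, 0, 0, 1], [0.89, -0.02, 0, 0, 0, 0, 1], [0.88, -0.02, 0, 0, 0, 0, 1], [0.89, -0.01, 0, 0, 0, 0, 1], [0.89, -0.02, 0, 0, 0, 0, 1]]
[[0.89, -0.02, 0, 0, 0, 0, 1], [0.89, -0.01, 0, 0, 0, 0, 1], [0.26, 0.03, 0.8, 0, 0, 0, 1], [0.27, 0.03, 0.8, 0, 0, 0, 1], [0.26, 0.03, 0.8, 0, 0, 0, 1]]
end [0.475  0.28   0.0899] [[-0.11855658878203461, 0.9929472886557498, 0.00013117759976312326], [0.9929472965765338, 0.11855659277311528, -2.3051737455407518e-05], [-3.844112948120268e-05, 0.00012751950769791562, -0.9999999911305274]]
```

Request:
send_rows --pt "0 0 0 0 0 0 1" --pt "0 0 0 0 0 0 1" --pt "0 0 -0.9 0 0 0 1" --pt "0 0 -0.9 0 0 0 1" --pt "0 0 -0.9 0 0 0 1" --pt "0 0 -0.9 0 0 0 1" --pt "0 0 -0.9 0 0 0 1" --pt "0 0 -0.6 0 0 0 1"

```text
time_s: 11.0
position: [0.4999, 0.083, 0.1515]
tcp_rot: [[-0.115, 0.993, 0.001], [0.993, 0.115, -0.0], [-0.0, 0.001, -1.0]]
force: [0.9, 0.3, -0.5]
opening: 0.33
```

Request:
send_rows --pt "0.89 -0.02 0 0 0 0 1" --pt "0.89 -0.01 0 0 0 0 1" --pt "0.89 -0.02 0 0 0 0 1" --pt "0.88 -0.02 0 0 0 0 1" --pt "0.89 -0.01 0 0 0 0 1" --pt "0.89 -0.02 0 0 0 0 1" --pt "0.89 -0.02 0 0 0 0 1" --pt "0.89 -0.01 0 0 0 0 1" --pt "0.26 0.03 0.8 0 0 0 1" --pt "0.27 0.03 0.8 0 0 0 1" --pt "0.26 0.03 0.8 0 0 0 1" --pt "0 0 0 0 0 0 1"

```text
time_s: 12.5
position: [0.4746, 0.2788, 0.089]
tcp_rot: [[-0.116, 0.993, -0.004], [0.993, 0.116, -0.001], [-0.001, -0.004, -1.0]]
force: [0.1, 0.7, 0.5]
opening: 0.332
```

Request:
send_rows --pt "0 0 0 0 0 0 -0.2" --pt "0 0 0 0 0 0 -0.2" --pt "0 0 0 0 0 0 -0.2" --pt "0 0 0 0 0 0 -0.2" --pt "0 0 -0.8 0 0 0 -0.2" --pt "0 0 -0.8 0 0 0 -0.2" --pt "0 0 -0.8 0 0 0 -0.2"

```text
time_s: 13.38
position: [0.476, 0.279, 0.1513]
tcp_rot: [[-0.115, 0.993, -0.0], [0.993, 0.115, -0.0], [-0.0, -0.0, -1.0]]
force: [0.2, -0.6, -1.0]
opening: 0.597
```

```bash
python3 - <<'E'
from h import *
c=vision.capture("wrist"); W=cloud(c); cv2.imwrite("pics/w3.png",c["img"][:,:,::-1])
c=vision.capture("side"); W=cloud(c)
q=W[(np.hypot(W[...,0]-.514,W[...,1]+.0515)<.03)&(W[...,2]>.040)&(W[...,2]<.06)]; print(len(q),rect(q))
R=Rdown(6.8)
p,R=plan([([.514,-.0515,.15],R),([.514,-.0515,.0235],R)],-1)
E
```

```text
107 [512.3 -53.1  29.5  28.6  39.5]
[[-0.89, -0.01, 0.01, 0, 0, 0, -1], [-0.89, 0, 0, 0, 0, 0, -1], [-0.88, -0.01, 0.01, 0.01, 0, 0, -1], [-0.89, 0, 0, 0, 0, -0.01, -1], [-0.89, -0.01, 0.01, 0, 0, 0, -1], [-0.89, 0, 0.01, 0, 0, 0, -1], [-0.89, -0.01, 0, 0, 0, 0, -1], [-0.89, -0.01, 0.01, 0.01, 0, 0, -1], [-0.88, 0, 0.01, 0, 0, 0, -1], [-0.89, -0.01, 0, 0, 0, 0, -1], [-0.89, -0.01, 0.01, 0, 0, 0, -1], [-0.89, 0, 0, 0, -0.01, -0.01, -1]]
[[-0.89, -0.01, 0.01, 0, 0, 0, -1], [-0.89, -0.01, 0.01, 0.01, 0, 0, -1], [-0.88, -0.01, 0.01, 0, 0, 0, -1], [0, 0, 0.84, 0, 0, 0, -1], [0, 0, 0.85, 0, 0, 0, -1], [0, 0, 0.84, 0, 0, 0, -1], [0, 0, 0.84, 0, 0, 0, -1], [0, 0, 0.84, 0, 0, 0, -1], [0, 0, 0.85, 0, 0, 0, -1]]
end [ 0.5139 -0.0515  0.0234] [[-0.11834293956915351, 0.9929727740378881, -0.00013665150230032753], [0.9929725869826029, 0.11834282846633182, -0.0006453306637444417], [-0.0006246240540536144, -0.00021206152349571565, -0.999999782437327]]
```

View pics/w3.png

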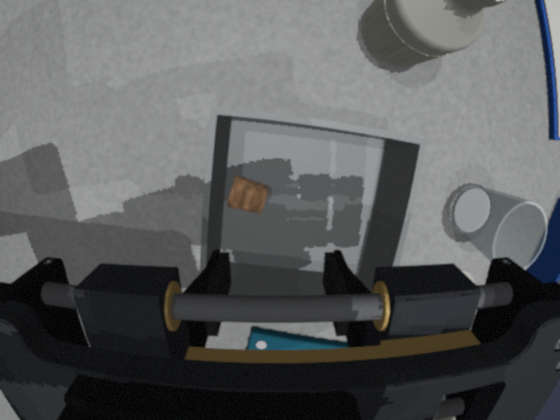

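Cork 1 lies in the tub (pixel 248,195). Now the second one.

Request:
send_rows --pt "-0.89 -0.01 0.01 0 0 0 -1" --pt "-0.89 0 0 0 0 0 -1" --pt "-0.88 -0.01 0.01 0.01 0 0 -1" --pt "-0.89 0 0 0 0 -0.01 -1" --pt "-0.89 -0.01 0.01 0 0 0 -1" --pt "-0.89 0 0.01 0 0 0 -1" --pt "-0.89 -0.01 0 0 0 0 -1" --pt "-0.89 -0.01 0.01 0.01 0 0 -1" --pt "-0.88 0 0.01 0 0 0 -1" --pt "-0.89 -0.01 0 0 0 0 -1" --pt "-0.89 -0.01 0.01 0 0 0 -1" --pt "-0.89 0 0 0 -0.01 -0.01 -1"

```text
time_s: 14.98
position: [0.5048, 0.0134, 0.148]
tcp_rot: [[-0.118, 0.993, -0.004], [0.993, 0.118, -0.002], [-0.001, -0.005, -1.0]]
force: [-1.3, -0.3, 0.6]
opening: 0.998
```

Request:
send_rows --pt "-0.89 -0.01 0.01 0 0 0 -1" --pt "-0.89 -0.01 0.01 0.01 0 0 -1" --pt "-0.88 -0.01 0.01 0 0 0 -1" --pt "0 0 0.84 0 0 0 -1" --pt "0 0 0.85 0 0 0 -1" --pt "0 0 0.84 0 0 0 -1" --pt "0 0 0.84 0 0 0 -1" --pt "0 0 0.84 0 0 0 -1" --pt "0 0 0.85 0 0 0 -1"

```text
time_s: 16.1
position: [0.5113, -0.0522, 0.0203]
tcp_rot: [[-0.118, 0.993, -0.006], [0.993, 0.118, -0.002], [-0.001, -0.006, -1.0]]
force: [-0.3, 1.0, -0.3]
opening: 1.0
```

Request:
send_rows --pt "0 0 0 0 0 0 1" --pt "0 0 0 0 0 0 1" --pt "0 0 0 0 0 0 1" --pt "0 0 0 0 0 0 1" --pt "0 0 0 0 0 0 1" --pt "0 0 0 0 0 0 1" --pt "0 0 0 0 0 0 1" --pt "0 0 0 0 0 0 1" --pt "0 0 -0.8 0 0 0 1" --pt "0 0 -0.8 0 0 0 1" --pt "0 0 -0.8 0 0 0 1" --pt "0 0 -0.8 0 0 0 1"

```text
time_s: 17.6
position: [0.5119, -0.052, 0.1022]
tcp_rot: [[-0.118, 0.993, -0.006], [0.993, 0.118, -0.002], [-0.002, -0.006, -1.0]]
force: [-0.1, -0.3, 0.1]
opening: 0.332
```

```bash
python3 - <<'E'
from h import *
s=status.read_state(); print(s["time_s"],s["position"],s["opening"],s["force"])
R=Rdown(6.8)
p,R=plan([([.514,-.0515,.15],R),([.518,.26,.15],R),([.518,.28,.09],R)],1)
E
```

```text
17.6 [ 0.5119 -0.052   0.1022] 0.3324390979175685 [-0.1345 -0.2875  0.0992]
[[0, 0.03, -0.64, -0.01, 0, 0, 1], [0, 0.02, -0.64, -0.01, 0.01, 0, 1], [0.01, 0.03, -0.63, -0.01, 0, 0, 1], [0.88, 0.12, 0, 0, 0, 0, 1], [0.88, 0.11, 0, 0, 0, 0, 1], [0.89, 0.12, 0, 0, 0, 0, 1], [0.88, 0.12, 0, 0, 0, 0, 1], [0.88, 0.11, 0, 0, 0, 0, 1], [0.88, 0.12, 0, 0, 0, 0, 1], [0.89, 0.12, 0, 0, 0, 0, 1], [0.88, 0.11, 0, 0, 0, 0, 1], [0.88, 0.12, 0, 0, 0, 0, 1]]
[[0.88, 0.12, 0, 0, 0, 0, 1], [0.88, 0.11, 0, 0, 0, 0, 1], [0.89, 0.12, 0, 0, 0, 0, 1], [0.88, 0.12, 0, 0, 0, 0, 1], [0.88, 0.11, 0, 0, 0, 0, 1], [0.27, 0.03, 0.8, 0, 0, 0, 1], [0.26, 0.04, 0.8, 0, 0, 0, 1], [0.27, 0.03, 0.8, 0, 0, 0, 1]]
end [0.518  0.2801 0.09  ] [[-0.11843374418441797, 0.9929617905732255, -0.0005750652780294954], [0.9929619327142786, 0.11843384975386831, 0.00015301242606630767], [0.00022004268730348655, -0.0005528960953831116, -0.9999998229435458]]
```

Request:
send_rows --pt "0 0.03 -0.64 -0.01 0 0 1" --pt "0 0.02 -0.64 -0.01 0.01 0 1" --pt "0.01 0.03 -0.63 -0.01 0 0 1" --pt "0.88 0.12 0 0 0 0 1" --pt "0.88 0.11 0 0 0 0 1" --pt "0.89 0.12 0 0 0 0 1" --pt "0.88 0.12 0 0 0 0 1" --pt "0.88 0.11 0 0 0 0 1" --pt "0.88 0.12 0 0 0 0 1" --pt "0.89 0.12 0 0 0 0 1" --pt "0.88 0.11 0 0 0 0 1" --pt "0.88 0.12 0 0 0 0 1"

```text
time_s: 19.1
position: [0.5166, 0.1494, 0.1496]
tcp_rot: [[-0.118, 0.993, -0.0], [0.993, 0.118, -0.0], [-0.0, -0.0, -1.0]]
force: [-0.1, -0.1, -0.4]
opening: 0.335
```

Request:
send_rows --pt "0.88 0.12 0 0 0 0 1" --pt "0.88 0.11 0 0 0 0 1" --pt "0.89 0.12 0 0 0 0 1" --pt "0.88 0.12 0 0 0 0 1" --pt "0.88 0.11 0 0 0 0 1" --pt "0.27 0.03 0.8 0 0 0 1" --pt "0.26 0.04 0.8 0 0 0 1" --pt "0.27 0.03 0.8 0 0 0 1" --pt "0 0 0 0 0 0 1"

```text
time_s: 20.23
position: [0.5169, 0.28, 0.0877]
tcp_rot: [[-0.119, 0.993, -0.004], [0.993, 0.119, -0.001], [-0.001, -0.004, -1.0]]
force: [0.8, 0.0, 0.2]
opening: 0.336
```

Request:
send_rows --pt "0 0 0 0 0 0 -0.2" --pt "0 0 0 0 0 0 -0.2" --pt "0 0 0 0 0 0 -0.2" --pt "0 0 0 0 0 0 -0.2" --pt "0 0 -0.8 0 0 0 -0.2" --pt "0 0 -0.8 0 0 0 -0.2" --pt "0 0 -0.8 0 0 0 -0.2"

```text
time_s: 21.1
position: [0.5182, 0.28, 0.1501]
tcp_rot: [[-0.118, 0.993, -0.0], [0.993, 0.118, 0.0], [0.0, -0.0, -1.0]]
force: [0.6, -0.3, -0.3]
opening: 0.598
```

```bash
python3 - <<'E'
from h import *
c=vision.capture("wrist"); W=cloud(c); cv2.imwrite("pics/w4.png",c["img"][:,:,::-1])
R=Rdown(6.8)
q=W[(abs(W[...,0]-.50)<.07)&(abs(W[...,1]-.283)<.07)&(W[...,2]>.015)&(W[...,2]<.08)]; print(len(q),q[:,2].max())
p,R=plan([([.45,0,.26],R),([.455,-.271,.29],Rdown(13.3))],-1)
E
```

```text
2152 0.03872894187082798
[[-0.77, -0.29, -0.31, 0, 0, 0, -1], [-0.77, -0.29, -0.31, 0, 0, 0, -1], [-0.78, -0.3, -0.31, 0.01, 0, 0, -1], [-0.77, -0.29, -0.3, 0, 0, 0, -1], [-0.77, -0.29, -0.31, 0, 0, 0, -1], [-0.77, -0.29, -0.31, 0, 0, 0, -1], [-0.77, -0.29, -0.31, 0, 0, 0, -1], [-0.78, -0.3, -0.31, 0.01, 0, 0, -1], [-0.77, -0.29, -0.3, 0, 0, 0, -1], [-0.77, -0.29, -0.31, 0, 0, 0, -1], [-0.77, -0.29, -0.31, 0, 0, 0, -1], [-0.78, -0.3, -0.3, 0, 0, 0, -1]]
[[-0.77, -0.29, -0.31, 0.01, -0.01, 0, -1], [-0.77, -0.29, -0.31, 0, 0, 0, -1], [-0.83, -0.08, -0.09, 0, 0, -0.05, -1], [-0.83, -0.09, -0.09, 0, 0, -0.05, -1], [-0.83, -0.1, -0.09, 0, 0, -0.05, -1], [-0.82, -0.11, -0.1, 0, 0, -0.05, -1], [-0.83, -0.11, -0.09, 0, 0, -0.05, -1], [-0.83, -0.12, -0.09, 0, 0, -0.05, -1], [-0.82, -0.13, -0.09, 0, 0, -0.05, -1], [-0.82, -0.13, -0.09, 0, 0, -0.05, -1], [-0.83, -0.14, -0.09, 0, 0, -0.05, -1], [-0.82, -0.15, -0.1, 0, 0, -0.05, -1]]
[[-0.82, -0.16, -0.09, 0, 0, -0.05, -1], [-0.81, -0.16, -0.09, 0, 0, -0.05, -1], [-0.82, -0.17, -0.09, 0, 0, -0.05, -1]]
end [ 0.455 -0.271  0.29 ] [[-0.2301136672578025, 0.9731637481375054, -0.00013947087473510335], [0.9731635067473646, 0.23011350244014325, -0.0007517512220868221], [-0.0006994829054792158, -0.0003087161961263533, -0.9999997077089449]]
```

View pics/w4.png

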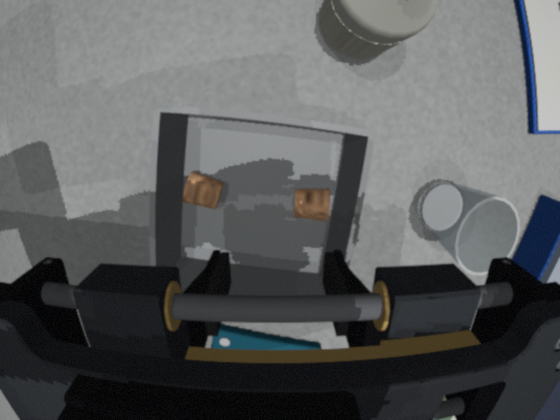

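Request:
send_rows --pt "-0.77 -0.29 -0.31 0 0 0 -1" --pt "-0.77 -0.29 -0.31 0 0 0 -1" --pt "-0.78 -0.3 -0.31 0 0 0 -1" --pt "-0.77 -0.29 -0.3 0 0 0 -1" --pt "-0.77 -0.29 -0.31 0 0 0 -1" --pt "-0.77 -0.29 -0.31 0 0 0 -1" --pt "-0.77 -0.29 -0.31 0 0 0 -1" --pt "-0.78 -0.3 -0.31 0 0 0 -1" --pt "-0.77 -0.29 -0.3 0 0 0 -1" --pt "-0.77 -0.29 -0.31 0 0 0 -1" --pt "-0.77 -0.29 -0.31 0 0 0 -1" --pt "-0.78 -0.3 -0.3 0 0 0 -1"

```text
time_s: 22.65
position: [0.458, 0.0382, 0.2422]
tcp_rot: [[-0.118, 0.993, 0.0], [0.993, 0.118, -0.0], [-0.0, 0.0, -1.0]]
force: [0.3, -0.1, 0.8]
opening: 1.0
```

Request:
send_rows --pt "-0.77 -0.29 -0.31 0 0 0 -1" --pt "-0.77 -0.29 -0.31 0 0 0 -1" --pt "-0.83 -0.08 -0.09 0 0 -0.05 -1" --pt "-0.83 -0.09 -0.09 0 0 -0.05 -1" --pt "-0.83 -0.1 -0.09 0 0 -0.05 -1" --pt "-0.82 -0.11 -0.1 0 0 -0.05 -1" --pt "-0.83 -0.11 -0.09 0 0 -0.05 -1" --pt "-0.83 -0.12 -0.09 0 0 -0.05 -1" --pt "-0.82 -0.13 -0.09 0 0 -0.05 -1" --pt "-0.82 -0.13 -0.09 0 0 -0.05 -1" --pt "-0.83 -0.14 -0.09 0 0 -0.05 -1" --pt "-0.82 -0.15 -0.1 0 0 -0.05 -1"

```text
time_s: 24.15
position: [0.4518, -0.2101, 0.2804]
tcp_rot: [[-0.204, 0.979, -0.0], [0.979, 0.204, 0.0], [0.0, -0.0, -1.0]]
force: [0.3, 0.2, 0.3]
opening: 1.0
```

Request:
send_rows --pt "-0.82 -0.16 -0.09 0 0 -0.05 -1" --pt "-0.81 -0.16 -0.09 0 0 -0.05 -1" --pt "-0.82 -0.17 -0.09 0 0 -0.05 -1" --pt "0 0 0 0 0 0 -1"

```text
time_s: 24.65
position: [0.4532, -0.273, 0.2872]
tcp_rot: [[-0.228, 0.974, 0.001], [0.974, 0.228, -0.001], [-0.001, 0.0, -1.0]]
force: [0.5, 0.1, 0.8]
opening: 0.997
```

```bash
python3 - <<'E'
from h import *
s=status.read_state(); print(s["position"],s["tcp_rot"])
c=vision.capture("wrist"); W=cloud(c); cv2.imwrite("pics/w5.png",c["img"][:,:,::-1])
q=W[(np.hypot(W[...,0]-.518,W[...,1]+.288)<.07)&(W[...,2]>.18)&(W[...,2]<.21)&(c["depth"]>0)]; print(len(q),rect(q),q[:,2].max())
for t in ["gauge_grip","mark_flag","pointer_tip"]: print(t,[(round(d["confidence"],2),np.round(d["point"]),W[int(d["point"][1]),int(d["point"][0])]) for d in models.landmark_of("wrist",t)])
for n in ["top","side"]:
    c=vision.capture(n); W=cloud(c)
    q=W[(np.hypot(W[...,0]-.518,W[...,1]+.288)<.07)&(W[...,2]>.18)&(W[...,2]<.21)&(c["depth"]>0)]
    if len(q): print(n,len(q),rect(q),q[:,2].max())
E
```

```text
[ 0.4532 -0.273   0.2872] [[-0.2277  0.9737  0.0007]
 [ 0.9737  0.2277 -0.0006]
 [-0.0007  0.0005 -1.    ]]
735 [ 515.2 -288.7   16.5   30.2   13.6] 0.1974208442636461
gauge_grip [(0.75, array([460., 158.]), array([ 0.7112, -0.1766,  0.0145])), (0.58, array([343., 243.]), array([ 0.5126, -0.2812,  0.1953]))]
mark_flag [(0.51, array([318., 189.]), array([ 0.5067, -0.2702,  0.0409])), (0.29, array([342., 243.]), array([ 0.5117, -0.2819,  0.1963]))]
pointer_tip [(0.67, array([319., 202.]), array([ 0.5086, -0.2847,  0.0564]))]
side 135 [ 515.2 -290.2   16.2   30.9   12.7] 0.20044477207404277
```

View pics/w5.png

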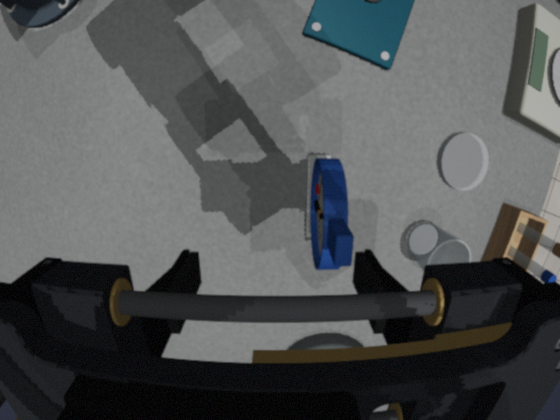

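```bash
python3 - <<'E'
from h import *
R=Rdown(13.5)
p,R=plan([([.5153,-.289,.25],R),([.5153,-.289,.162],R)],-1)
E
```

```text
[[-0.32, 0.56, 0.37, 0, 0, 0, -1], [-0.33, 0.56, 0.37, 0, 0, -0.01, -1], [-0.32, 0.56, 0.37, 0, 0, 0, -1], [-0.32, 0.55, 0.36, 0, 0, -0.01, -1], [0, 0, 0.88, 0, 0, 0, -1], [0, 0, 0.88, 0, 0, 0, -1], [0, 0, 0.88, 0, 0, 0, -1], [0, 0.01, 0.88, 0, 0, 0, -1]]
end [ 0.5154 -0.2889  0.1621] [[-0.23426079569485134, 0.9721737425661413, -0.00030637453720987374], [0.9721736206000611, 0.2342609295421857, 0.0005179762538700488], [0.0005753344971601074, -0.00017650771371639928, -0.9999998189176053]]
```

Request:
send_rows --pt "-0.32 0.56 0.37 0 0 0 -1" --pt "-0.33 0.56 0.37 0 0 -0.01 -1" --pt "-0.32 0.56 0.37 0 0 0 -1" --pt "-0.32 0.55 0.36 0 0 -0.01 -1" --pt "0 0 0.88 0 0 0 -1" --pt "0 0 0.88 0 0 0 -1" --pt "0 0 0.88 0 0 0 -1" --pt "0 0.01 0.88 0 0 0 -1" --pt "0 0 0 0 0 0 -1"

```text
time_s: 26.08
position: [0.515, -0.2891, 0.1598]
tcp_rot: [[-0.234, 0.972, -0.004], [0.972, 0.234, 0.003], [0.004, -0.003, -1.0]]
force: [0.5, 0.2, 0.0]
opening: 0.996
```

```bash
python3 - <<'E'
from h import *
s=status.read_state(); print(s["position"],s["tcp_rot"],s["force"])
c=vision.capture("wrist"); W=cloud(c); cv2.imwrite("pics/w6.png",c["img"][:,:,::-1])
c=vision.capture("side"); cv2.imwrite("pics/s6.png",cv2.resize(c["img"][250:400,180:400,::-1],None,fx=3,fy=3))
E
```

```text
[ 0.515  -0.2891  0.1598] [[-0.2337  0.9723 -0.0037]
 [ 0.9723  0.2337  0.0031]
 [ 0.0039 -0.0028 -1.    ]] [0.5201 0.2268 0.0195]
```

View pics/w6.png

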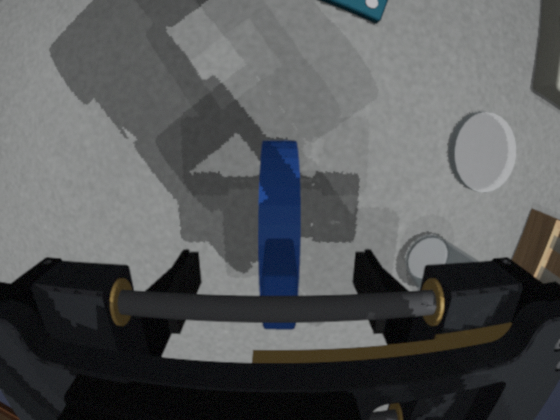

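View pics/s6.png

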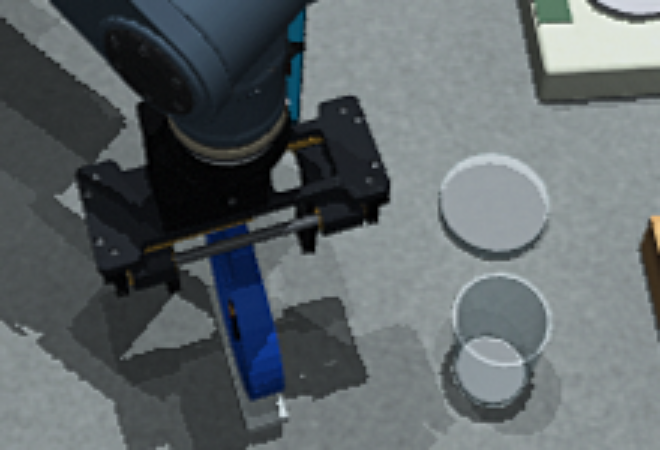

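Request:
send_rows --pt "0 0 0 0 0 0 1" --pt "0 0 0 0 0 0 1" --pt "0 0 0 0 0 0 1" --pt "0 0 0 0 0 0 1" --pt "0 0 0 0 0 0 1" --pt "0 0 0 0 0 0 1" --pt "0 0 0 0 0 0 1" --pt "0 0 0 0 0 0 1" --pt "0 0 0 0 0 0 1" --pt "0 0 0 0 0 0 1"

```text
time_s: 27.42
position: [0.5156, -0.2899, 0.1621]
tcp_rot: [[-0.233, 0.972, -0.0], [0.972, 0.233, -0.0], [0.0, -0.0, -1.0]]
force: [-0.4, -0.4, 0.1]
opening: 0.179
```

```bash
python3 - <<'E'
from h import *
s=status.read_state(); print(s["position"],s["force"],s["tau"])
R=Rdown(13.5)
p,R=plan([([.5153,-.289,.25],R),([.517,0.0185,.29],Rdown(-90))],1,rmax=.8)
E
```

```text
[ 0.5156 -0.2899  0.1621] [-0.3731 -0.437   0.0906] [  0.1117 -42.8553 -15.0049   0.0889   0.1055   0.0092]
[[0.01, 0, -0.88, 0, 0, 0, 1], [0.01, 0, -0.88, 0, 0, 0, 1], [0.01, 0, -0.88, 0, 0, 0, 1], [0.01, 0, -0.88, 0, 0, 0, 1], [0.85, 0.21, -0.11, 0, 0, 0.74, 1], [0.88, 0.1, -0.12, 0, 0, 0.74, 1], [0.87, -0.02, -0.11, 0, 0, 0.74, 1], [0.87, -0.13, -0.12, 0, 0, 0.74, 1], [0.85, -0.24, -0.11, 0, 0, 0.74, 1], [0.81, -0.34, -0.11, 0, 0, 0.74, 1], [0.75, -0.45, -0.12, 0, 0, 0.74, 1], [0.7, -0.54, -0.11, 0, 0, 0.73, 1]]
[[0.61, -0.62, -0.12, 0, 0, 0.74, 1], [0.54, -0.7, -0.11, 0, 0, 0.74, 1], [0.43, -0.76, -0.11, 0, 0, 0.74, 1], [0.34, -0.81, -0.12, 0, 0, 0.74, 1], [0.23, -0.85, -0.11, 0, 0, 0.74, 1], [0.12, -0.87, -0.12, 0, 0, 0.74, 1]]
end [0.5171 0.0185 0.2901] [[0.9999999929961149, 5.056795261134651e-05, -0.00010700772745459052], [5.056525735021709e-05, -0.9999999984043075, -2.5190092892019575e-05], [-0.00010700900109518654, 2.5184681842321578e-05, -0.9999999939574027]]
```

Request:
send_rows --pt "0 0 -0.4 0 0 0 1" --pt "0 0 -0.8 0 0 0 1" --pt "0 0 -0.8 0 0 0 1" --pt "0 0 -0.8 0 0 0 1" --pt "0 0 -0.7 0 0 0 1" --pt "0 0 0 0 0 0 1"

```text
time_s: 28.18
position: [0.5164, -0.2904, 0.2514]
tcp_rot: [[-0.233, 0.972, 0.003], [0.972, 0.234, -0.002], [-0.003, 0.002, -1.0]]
force: [0.1, 0.5, -2.7]
opening: 0.185
```

Request:
send_rows --pt "0.85 0.21 -0.11 0 0 0.74 1" --pt "0.88 0.1 -0.12 0 0 0.74 1" --pt "0.87 -0.02 -0.11 0 0 0.74 1" --pt "0.87 -0.13 -0.12 0 0 0.74 1" --pt "0.85 -0.24 -0.11 0 0 0.74 1" --pt "0.81 -0.34 -0.11 0 0 0.74 1" --pt "0.75 -0.45 -0.12 0 0 0.74 1" --pt "0.7 -0.54 -0.11 0 0 0.73 1"

```text
time_s: 29.18
position: [0.5158, -0.113, 0.2715]
tcp_rot: [[0.717, 0.697, -0.002], [0.697, -0.717, 0.001], [-0.001, -0.002, -1.0]]
force: [0.0, 0.2, -1.9]
opening: 0.179
```

Request:
send_rows --pt "0.61 -0.62 -0.12 0 0 0.74 1" --pt "0.54 -0.7 -0.11 0 0 0.74 1" --pt "0.43 -0.76 -0.11 0 0 0.74 1" --pt "0.34 -0.81 -0.12 0 0 0.74 1" --pt "0.23 -0.85 -0.11 0 0 0.74 1" --pt "0.12 -0.87 -0.12 0 0 0.74 1" --pt "0 0 0 0 0 0 1" --pt "0 0 0 0 0 0 1"

```text
time_s: 30.18
position: [0.517, 0.0172, 0.289]
tcp_rot: [[1.0, 0.002, -0.001], [0.002, -1.0, -0.0], [-0.001, 0.0, -1.0]]
force: [-0.3, -0.5, -2.4]
opening: 0.178
```

```bash
python3 - <<'E'
from h import *
s=status.read_state(); print(s["time_s"],s["position"],s["tcp_rot"],s["force"],s["joint_positions"])
c=vision.capture("side"); cv2.imwrite("pics/s7.png",cv2.resize(c["img"][150:310,150:360,::-1],None,fx=3.7,fy=3.7,interpolation=cv2.INTER_CUBIC))
W=cloud(c)
for t in ["gauge","mark_flag","pointer_tip"]: print(t,[(round(d["confidence"],2),np.round(d["point"],1)) for d in models.landmark_of("side",t)])
for d in models.masks_of("side","gauge")[:1]:
    q=W[d["mask"]]; print(np.percentile(q,[2,50,98],axis=0))
E
```

```text
30.175 [0.517  0.0172 0.289 ] [[ 1.      0.0017 -0.0013]
 [ 0.0017 -1.     -0.0004]
 [-0.0013  0.0004 -1.    ]] [-0.2815 -0.5443 -2.4212] [-10.4692  17.4383  92.4719  -0.0369  70.1587  79.4485]
gauge [(0.94, array([254.1, 233.3]))]
mark_flag []
pointer_tip [(0.42, array([253.3, 217.6])), (0.32, array([249.4, 181.3]))]
[[0.4573 0.0001 0.1318]
 [0.5168 0.0128 0.199 ]
 [0.5759 0.0239 0.27  ]]
```

View pics/s7.png

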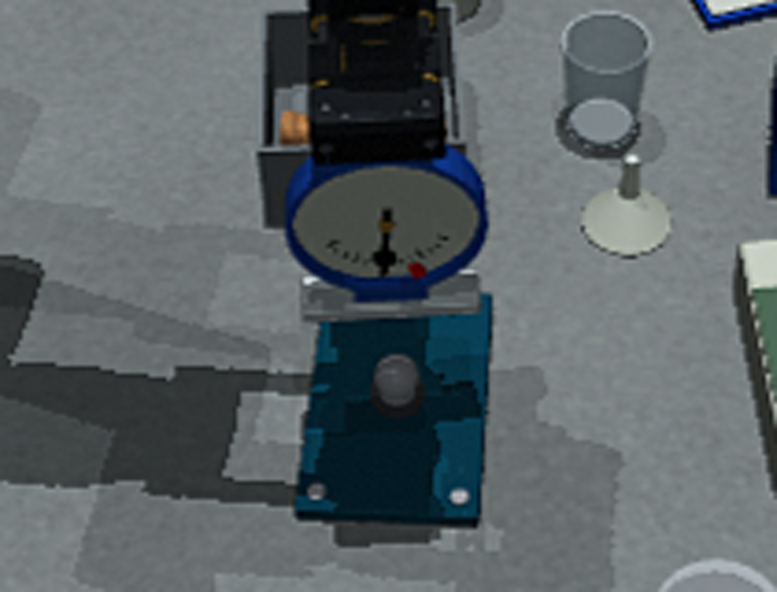

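```bash
cat >> h.py <<'E'
def aty(c,px,y):
    M=c["pose"]; r=M[:3,:3]@np.array([(px[0]-c["cx"])/c["fx"],-(px[1]-c["cy"])/c["fy"],-1]); o=M[:3,3]
    return o+r*(y-o[1])/r[1]
def dial(c,y,box):
    x0,y0,x1,y1=box; im=c["img"][y0:y1,x0:x1].astype(int); r,g,b=im[...,0],im[...,1],im[...,2]
    w=np.clip(r-np.maximum(g,b)-40,0,None)*(abs(g-b)<40); vv,uu=np.nonzero(w)
    for a in zip(uu+x0,vv+y0,r[vv,uu],g[vv,uu],b[vv,uu]): print(*a,end=" | ")
    ww=w[vv,uu]; f=np.array([(uu*ww).sum(),(vv*ww).sum()])/ww.sum()+[x0,y0]; print("\nflag px",f); return aty(c,f,y)
E
python3 - <<'E'
from h import *
c=vision.capture("side")
y=.0172-.012
F=dial(c,y,(225,205,290,230)); 
cr=lambda u,v:aty(c,(150+(u+.5)/3.7-.5,150+(v+.5)/3.7-.5),y)
C=cr(386,222); T=cr(385,272); L=cr(291,218);Rr=cr(479,218)
print("flag",F,"centre",C,"tip",T,"rim l/r",L,Rr)
for cx in [C[0],.517,(L[0]+Rr[0])/2]: print(np.arcsin((F[0]-cx)/.0545), np.arctan2(F[0]-cx,C[2]-F[2]))
print("expected centre z",.289-.160+.088)
cv2.imwrite("pics/s7b.png",cv2.resize(c["img"][180:240,220:290,::-1],None,fx=10,fy=10,interpolation=cv2.INTER_NEAREST))
E
```

```text
261 221 74 26 24 | 262 221 78 7 6 | 263 221 68 0 0 | 260 222 74 33 30 | 261 222 75 0 0 | 262 222 74 0 0 | 263 222 74 0 0 | 264 222 66 20 18 | 261 223 73 16 15 | 262 223 74 0 0 | 263 223 76 0 0 | 264 223 69 0 0 | 262 224 71 3 6 | 263 224 76 4 11 | 264 224 62 7 20 | 
flag px [262.3913 222.4435]
flag [0.5351 0.0052 0.1728] centre [0.5167 0.0052 0.2222] tip [0.5138 0.0052 0.172 ] rim l/r [0.4569 0.0052 0.231 ] [0.5764 0.0052 0.2212]
0.3441754970012159 0.3566062942581362
0.33896213812250425 0.3518354495305138
0.3463768193765483 0.3586130415652228
expected centre z 0.21699999999999997
```

View pics/s7b.png

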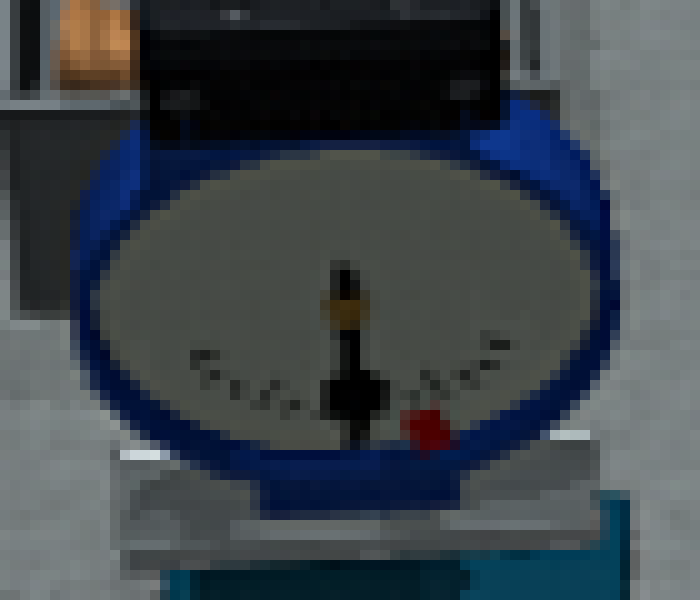

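Request:
send_rows --pt "0 -0.06 0.6 0 0 0 1" --pt "0 0 0.7 0 0 0 1" --pt "0 0 0.7 0 0 0 1" --pt "0 0 0.4 0 0 0 1" --pt "0 0 0.2 0 0 0 1" --pt "0 0 0 0 0 0 1" --pt "0 0 0 0 0 0 1"

```text
time_s: 31.35
position: [0.5179, 0.019, 0.2252]
tcp_rot: [[1.0, 0.0, 0.001], [0.0, -1.0, -0.0], [0.001, 0.0, -1.0]]
force: [0.0, -0.2, -2.5]
opening: 0.183
```

```bash
python3 - <<'E'
from h import *
s=status.read_state(); print(s["time_s"],s["position"],s["force"])
c=vision.capture("side"); cv2.imwrite("pics/s8.png",cv2.resize(c["img"][190:300,200:330,::-1],None,fx=5,fy=5,interpolation=cv2.INTER_NEAREST))
E
```

```text
31.35 [0.5179 0.019  0.2252] [ 0.0396 -0.1647 -2.53  ]
```

View pics/s8.png

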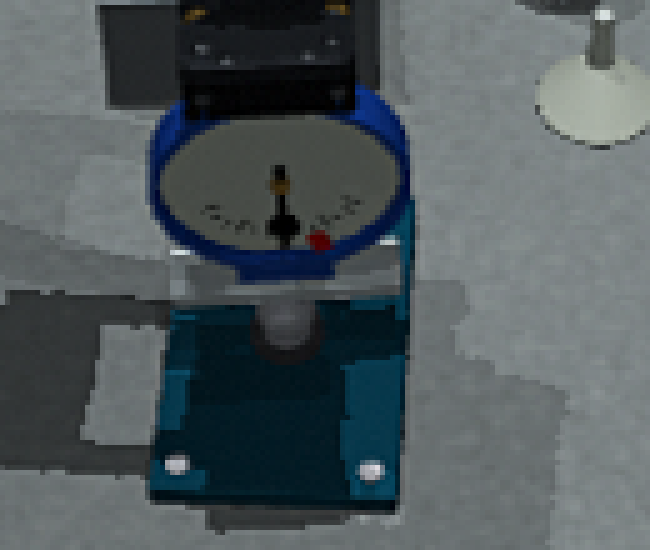

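Aligned over the stud ball (centre at about pixel 287,325 of the crop). I'll lower in small steps.

Request:
send_rows --pt "0 0 0.08 0 0 0 1" --pt "0 0 0.08 0 0 0 1" --pt "0 0 0.04 0 0 0 1" --pt "0 0 0 0 0 0 1"

```text
time_s: 31.9
position: [0.5173, 0.019, 0.2195]
tcp_rot: [[1.0, 0.0, -0.0], [0.0, -1.0, 0.0], [-0.0, -0.0, -1.0]]
force: [0.5, -0.1, -1.8]
opening: 0.187
```

Request:
send_rows --pt "0 0 0.04 0 0 0 1" --pt "0 0 0 0 0 0 1"

```text
time_s: 32.15
position: [0.5173, 0.019, 0.2186]
tcp_rot: [[1.0, 0.0, -0.0], [0.0, -1.0, 0.0], [-0.0, -0.0, -1.0]]
force: [0.0, 0.8, -2.2]
opening: 0.183
```

Request:
send_rows --pt "0 0 0.04 0 0 0 1" --pt "0 0 0 0 0 0 1"

```text
time_s: 32.4
position: [0.5173, 0.019, 0.2176]
tcp_rot: [[1.0, 0.0, -0.0], [0.0, -1.0, 0.0], [-0.0, -0.0, -1.0]]
force: [0.2, 0.3, -3.0]
opening: 0.181
```

Request:
send_rows --pt "0 0 0.03 0 0 0 1" --pt "0 0 0 0 0 0 1"

```text
time_s: 32.65
position: [0.5175, 0.019, 0.217]
tcp_rot: [[1.0, 0.0, 0.0], [0.0, -1.0, -0.0], [0.0, 0.0, -1.0]]
force: [-0.1, 0.4, -1.9]
opening: 0.18
```

Request:
send_rows --pt "0 0 0.02 0 0 0 1" --pt "0 0 0 0 0 0 1"

```text
time_s: 32.9
position: [0.5176, 0.019, 0.2168]
tcp_rot: [[1.0, 0.0, 0.001], [0.0, -1.0, -0.0], [0.001, 0.0, -1.0]]
force: [0.1, 0.0, 0.7]
opening: 0.181
```

Request:
send_rows --pt "0 0 0.02 0 0 0 1" --pt "0 0 0 0 0 0 1"

```text
time_s: 33.15
position: [0.5178, 0.019, 0.2167]
tcp_rot: [[1.0, 0.0, 0.001], [0.0, -1.0, -0.0], [0.001, 0.0, -1.0]]
force: [-1.2, 0.8, 6.3]
opening: 0.181
```

Request:
send_rows --pt "0 0 0 0 0 0 1" --pt "0 0 0 0 0 0 1" --pt "0 0 0 0 0 0 1" --pt "0 0 0 0 0 0 1"

```text
time_s: 33.65
position: [0.5178, 0.019, 0.2167]
tcp_rot: [[1.0, 0.0, 0.001], [0.0, -1.0, -0.0], [0.001, 0.0, -1.0]]
force: [-0.1, -0.1, 5.5]
opening: 0.184
```

Request:
send_rows --pt "0 0 -0.08 0 0 0 1" --pt "0.12 0 0 0 -0.1 0 1" --pt "0.25 0 0 0 -0.2 0 1" --pt "0.25 0 0 0 -0.2 0 1" --pt "0.25 0 0.01 0 -0.2 0 1" --pt "0.25 0 0 0 -0.2 0 1"

```text
time_s: 34.4
position: [0.5458, 0.019, 0.2152]
tcp_rot: [[0.987, -0.0, -0.158], [-0.0, -1.0, 0.0], [-0.158, -0.0, -0.987]]
force: [0.2, -0.4, -2.2]
opening: 0.18
```

Request:
send_rows --pt "0.25 0 0.01 0 -0.2 0 1" --pt "0.25 0 0 0 -0.2 0 1" --pt "0.25 0 0 0 -0.2 0 1" --pt "0.25 0 0.01 0 -0.2 0 1" --pt "0.25 0 0 0 -0.2 0 1" --pt "0.12 0 0 0 -0.1 0 1" --pt "0 0 0 0 0 0 1" --pt "0 0 0 0 0 0 1"

```text
time_s: 35.4
position: [0.5781, 0.0191, 0.2074]
tcp_rot: [[0.94, 0.0, -0.342], [0.0, -1.0, 0.0], [-0.342, -0.0, -0.94]]
force: [-0.2, 0.5, -2.5]
opening: 0.182
```

```bash
python3 - <<'E'
from h import *
s=status.read_state(); print(s["time_s"],s["position"],s["force"],s["tcp_rot"])
C=np.array([.5178,.019,.039]); n=-np.array(s["tcp_rot"])[:,2]; d=s["position"]-C; print("tilt",np.degrees(np.arctan2(n[0],n[2])),"along n",d@n,"off",d-n*(d@n))
c=vision.capture("side"); cv2.imwrite("pics/s9.png",cv2.resize(c["img"][190:300,200:330,::-1],None,fx=5,fy=5,interpolation=cv2.INTER_NEAREST))
E
```

```text
35.4 [0.5781 0.0191 0.2074] [-0.1963  0.4721 -2.4569] [[ 0.9396  0.     -0.3423]
 [ 0.0001 -1.      0.    ]
 [-0.3423 -0.     -0.9396]]
tilt 20.014659863592197 along n 0.17885419473258934 off [-0.0009  0.0001  0.0003]
```

View pics/s9.png

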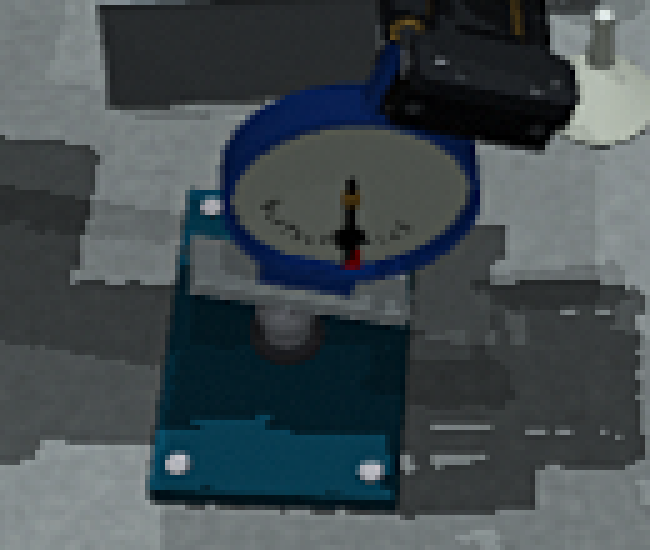

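Request:
send_rows --pt "0.02 0 0.03 0 0 0 1" --pt "0 0 0 0 0 0 1" --pt "0 0 0 0 0 0 1"

```text
time_s: 35.83
position: [0.5786, 0.019, 0.2067]
tcp_rot: [[0.94, 0.0, -0.342], [0.0, -1.0, -0.0], [-0.342, 0.0, -0.94]]
force: [1.0, 0.2, -3.3]
opening: 0.18
```

Request:
send_rows --pt "0 0 0.02 0 0 0 1" --pt "0 0 0 0 0 0 1" --pt "0 0 0 0 0 0 1"

```text
time_s: 36.2
position: [0.5785, 0.019, 0.2061]
tcp_rot: [[0.94, 0.0, -0.342], [0.0, -1.0, 0.0], [-0.342, -0.0, -0.94]]
force: [0.0, -0.9, -2.1]
opening: 0.184
```

Request:
send_rows --pt "0 0 0.02 0 0 0 1" --pt "0 0 0 0 0 0 1" --pt "0 0 0 0 0 0 1"

```text
time_s: 36.58
position: [0.5785, 0.019, 0.2059]
tcp_rot: [[0.94, -0.0, -0.341], [-0.0, -1.0, -0.0], [-0.341, 0.0, -0.94]]
force: [0.8, 1.1, 0.0]
opening: 0.18
```

Request:
send_rows --pt "0 0 0.01 0 0 0 1" --pt "0 0 0 0 0 0 1" --pt "0 0 0 0 0 0 1"

```text
time_s: 36.95
position: [0.5785, 0.019, 0.2058]
tcp_rot: [[0.94, 0.0, -0.341], [-0.0, -1.0, -0.0], [-0.341, 0.0, -0.94]]
force: [1.6, -0.3, 2.3]
opening: 0.181
```

Request:
send_rows --pt "0 0 0.01 0 0 0 1" --pt "0 0 0 0 0 0 1" --pt "0 0 0 0 0 0 1" --pt "0 0 0 0 0 0 1" --pt "0 0 0 0 0 0 1" --pt "0 0 0 0 0 0 1"

```text
time_s: 37.7
position: [0.5786, 0.019, 0.2057]
tcp_rot: [[0.94, -0.0, -0.341], [-0.0, -1.0, -0.0], [-0.341, 0.0, -0.94]]
force: [1.9, -0.2, 4.9]
opening: 0.181
```

```bash
python3 - <<'E'
from h import *
for i in range(4):
    c=vision.capture("side"); s=status.read_state(); print(s["time_s"],s["position"],s["force"])
y=.007
F=dial(c,y,(262,235,278,248)); print(F)
im=c["img"].astype(int)
for r in range(224,246): print(r,[tuple(im[r,k]) for k in range(265,276)] if r>238 else [int(im[r,k].sum()) for k in range(263,278)])
cv2.imwrite("pics/s10.png",cv2.resize(c["img"][205:265,235:300,::-1],None,fx=10,fy=10,interpolation=cv2.INTER_NEAREST))
E
```

```text
37.75 [0.5786 0.019  0.2057] [ 2.0514 -0.4116  5.0668]
37.8 [0.5786 0.019  0.2057] [1.4756 0.3338 5.4076]
37.85 [0.5786 0.019  0.2057] [ 1.1326 -0.1236  5.0278]
37.9 [0.5786 0.019  0.2057] [1.6694 0.7592 4.3816]
269 241 72 14 12 | 269 242 70 13 9 | 269 243 73 4 16 | 270 243 88 3 8 | 271 243 89 2 6 | 
flag px [269.9333 242.6074]
[0.5519 0.007  0.0873]
224 [232, 234, 232, 235, 236, 237, 236, 239, 236, 237, 236, 233, 233, 232, 232]
225 [231, 232, 234, 233, 234, 243, 229, 225, 237, 237, 233, 236, 232, 234, 231]
226 [233, 230, 234, 234, 237, 249, 98, 0, 201, 244, 237, 235, 232, 231, 236]
227 [243, 243, 245, 245, 248, 267, 103, 0, 211, 258, 236, 232, 231, 232, 230]
228 [239, 243, 242, 242, 253, 257, 94, 0, 173, 247, 245, 235, 231, 233, 230]
229 [241, 238, 241, 243, 252, 176, 75, 94, 84, 209, 242, 234, 235, 234, 231]
230 [240, 242, 239, 247, 255, 183, 126, 126, 133, 183, 227, 236, 233, 234, 231]
231 [240, 243, 245, 239, 247, 209, 136, 109, 175, 245, 242, 234, 236, 235, 232]
232 [243, 242, 244, 244, 249, 260, 113, 0, 139, 236, 241, 233, 235, 236, 233]
233 [242, 241, 241, 242, 248, 260, 117, 
[... 3075 characters left out ...]
(55)), (np.int64(19), np.int64(25), np.int64(62)), (np.int64(8), np.int64(32), np.int64(83)), (np.int64(5), np.int64(31), np.int64(86)), (np.int64(4), np.int64(30), np.int64(85)), (np.int64(2), np.int64(24), np.int64(70))]
245 [(np.int64(7), np.int64(28), np.int64(71)), (np.int64(7), np.int64(29), np.int64(77)), (np.int64(9), np.int64(31), np.int64(81)), (np.int64(8), np.int64(32), np.int64(84)), (np.int64(5), np.int64(33), np.int64(85)), (np.int64(2), np.int64(32), np.int64(86)), (np.int64(4), np.int64(32), np.int64(85)), (np.int64(2), np.int64(28), np.int64(80)), (np.int64(4), np.int64(25), np.int64(74)), (np.int64(4), np.int64(25), np.int64(74)), (np.int64(8), np.int64(25), np.int64(66))]
```

View pics/s10.png

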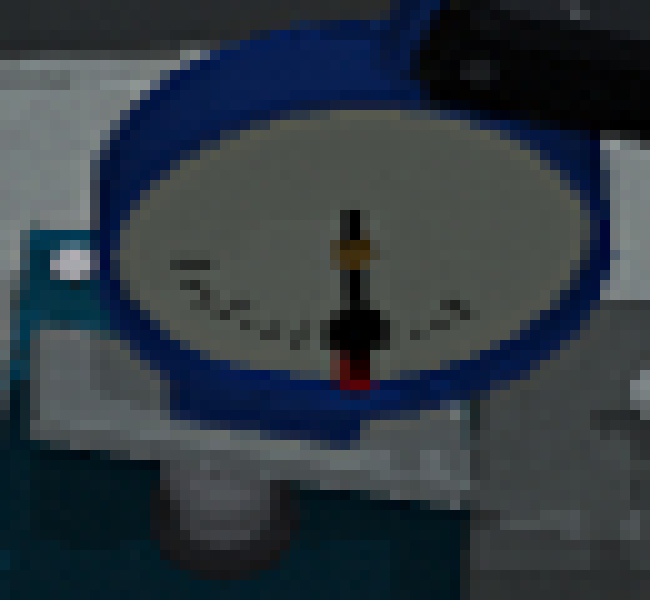

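Request:
send_rows --pt "0 0 0 0 0 0 1" --pt "0 0 0 0 0 0 1" --pt "0 0 0 0 0 0 1" --pt "0 0 0 0 0 0 1" --pt "0 0 0 0 0 0 1" --pt "0 0 0 0 0 0 1" --pt "0 0 0 0 0 0 1" --pt "0 0 0 0 0 0 1"

```text
time_s: 38.9
position: [0.5786, 0.019, 0.2057]
tcp_rot: [[0.94, 0.0, -0.341], [-0.0, -1.0, -0.0], [-0.341, 0.0, -0.94]]
force: [2.9, 1.0, 4.8]
opening: 0.18
```

```bash
python3 - <<'E'
from h import *
a=[]
for i in range(4):
    c=vision.capture("side"); s=status.read_state(); print(s["time_s"],s["position"],s["force"],s["opening"]); a.append(c["img"][225:246,262:279].astype(int).sum(2))
print("max change",np.ptp(a,axis=0).max())
cv2.imwrite("pics/s11.png",c["img"][...,::-1])
E
```

```text
38.95 [0.5786 0.019  0.2057] [ 1.5452 -0.0589  5.2636] 0.18025022192383414
39.0 [0.5786 0.019  0.2057] [2.5424 1.1343 5.8593] 0.1819570693745922
39.05 [0.5786 0.019  0.2057] [1.967  0.1392 4.7113] 0.17913485596468715
39.1 [0.5786 0.019  0.2057] [ 2.3103 -0.1418  5.7004] 0.18383184011480755
max change 11
```

View pics/s11.png

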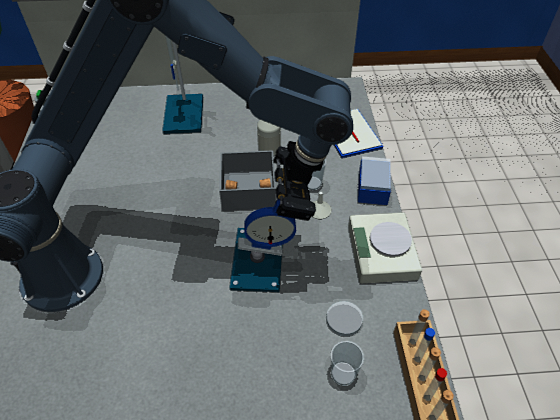

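The pointer is at rest on the flag (pixel 270,242), both corks are in the tub (232,184 and 265,183), and the bystanders that show are where they started. Handing in.

```bash
python3 -c "
from rig import bot
print(bot.hand_in())"
```

```text
the job is handed in; nothing more can be done
None
```

I finished the job at about 39 s of the 72 s allowed and handed it in; no verdict came back.

- **Corks:** both went from the base into the tub, and the last picture shows both lying in it.
- **Gauge on the stud:** I picked it up by its tab and set it level on the stud. I held it there about 0.5 s at roughly 8 N, going by the wrist force.
- **Rocking:** I lifted the gauge about 2 mm off the stud, tilted it 20° about the ball's centre and lowered it again. So it was not rocked in constant contact. I measured the flag at about 0.35 rad from the side camera.
- **Last checks:**
    - The pointer is at rest on the flag, off by about 0.02 rad (limit 0.09), with no visible change over four pictures.
    - The TCP is steady, and contact on the stud is about 8 N.
    - The grip is holding, and the foot is clear of the base plate.
- **Bystanders:** I only judged these by eye in the last picture. The bottle, one beaker and the funnel are partly hidden by the arm there; I saw no shift, but did not measure it.
- **Disagreements:** the top and side cameras differed by about 5 mm in x for the same objects. I went by the wrist camera, which fell between the two in x.

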